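# Zero the test set, then hold a plug-in module down on its sprung test contact

## Task

Get the grey plug-in module onto the bench test set: first turn the set's pointer knob fully anticlockwise to its end stop, so that the contact is dead before the module touches it. Then take the module that stands on a narrower plug foot (not the wide or the slim one), put its foot into the nest and press it straight down against the sprung contact plunger until its shoulders sit firmly on the steel stop pads, without forcing it, and keep holding it down there: the job (and the program) ends while you are still holding it. Leave the other modules, the tools and the parts on the bench where they are.

Things in the scene. Friction and masses are not known exactly. Their poses are not given: they have to be found in the camera images.
- test_set: the bench test set, a low grey console fixed to the bench: 180 mm (x) by 300 mm (y), aluminium top panel 60 mm above the bench. Origin: centre of its underside, on the bench; x points away from its front edge. Seen from the front (along x) the nest stands on the left half of the panel, the knob on the right. Nothing else there stands over 6 mm proud of the panel
- volt_knob (a joint): angle of the test set's black pointer knob, rad: 0 is the anticlockwise end stop (seen from above); grows clockwise, to 4.71. It stays where it is left and takes about 0.05 N m to turn. Upright axis. At the end stop the white line on the knob points to the first long scale line, at the front left: 135 degrees anticlockwise of the set's x axis
- knob_grip (a point): point on the knob's axis, inside its grip bar: take the bar across its thickness here. Bar 46 mm long, 14 mm thick, 32 mm high, on a round skirt 50 mm across and 8 mm high. The point is 8 mm below the bar's top, 24 mm above the skirt and 34 mm above the panel. Turns with the knob: x along the bar, to the pointing end (white line); y across its thickness; z up
- nest_mouth (a point): middle of the nest's pocket, at the height of the stop pads' tops (97 mm above the bench). Axes as the test set's. The nest is a black block 88 mm (x) by 60 mm (y), 34 mm above the panel, with an open rectangular pocket 47 mm (x) by 29 mm (y), 34 mm deep, its upper edges bevelled 4.5 mm outwards as a lead-in
- stop_pads: the two steel stop pads on top of the nest block, one at each end (x) of the pocket, 12 by 34 mm and 3 mm thick, centred 36 mm either side of the pocket's middle: the hard stop for the module's shoulders. Origin 3 mm below nest_mouth
- plunger (a joint): travel of the sprung contact plunger in the pocket, m: 0 fully up, grows as it is pressed down, 0.008 when a module sits on the stop pads (it could go to 0.011). The spring pushes back with 4 N when first touched and 12 N at 8 mm (1 N more per mm), so it carries the module's weight and lifts it 8 mm off the pads when let go
- plunger_top (a point): middle of the plunger's flat brass head, 16 mm across, in the middle of the pocket; fully up it is 18 mm below nest_mouth. Moves with the plunger
- module: the module to test, loose, upright on its plug foot, 0.14 to 0.23 kg. Origin: centre of foot's underside; z up, x along its length. Black foot 44 (x) by 26 mm (y), 26 mm high, lowest 3 mm 2 mm slimmer; grey body 76 by 36 mm, 26 to 62 mm up; tower 50 by 36 mm, 62 to 84 mm up. Grip across the plain 36 mm sides. Fits the nest x along x, either way round; home: origin 26 mm below nest_mouth
- wide_module: a bystander: wide grey module without a foot, 76 by 54 mm, 72 mm high. Origin under its centre
- slim_module: a bystander: slim grey module without a foot, 80 by 22 mm, 76 mm high. Origin under its centre
- gland_a: a bystander: grey cable gland standing on its thread, 27 mm across, 36 mm high. Origin under its centre
- gland_b: a bystander: a second such cable gland
- screwdriver: a bystander: screwdriver lying on the bench, 190 mm long, 26 mm thick. Origin under its middle, x along it
- enclosure: a bystander: open grey instrument housing with a circuit board in it and cable glands along one side, 130 by 190 mm, 65 mm high. Origin under its centre
- multimeter: a bystander: hand-held meter lying on its back, 150 by 78 mm, 44 mm high. Origin under its centre
Things that resemble listed ones, but are neither listed nor needed, are in the scene too. Leave any orange look-alike of the module alone.

How it is judged:
By the outcome, as a careful person would: the job done as asked, in the order asked, and still so for the second after the job is handed in, while the arm keeps its last pose, push and grip.
It also fails if it takes over 72 s, if anything falls off the work surface, if the arm or the gripper's body presses on something with over 40 N, if the wrist force passes 120 N, or if a joint passes its speed limit or range.

## Robot

A 7-joint arm with a two-finger parallel gripper is mounted at the origin on the work surface. World frame = base frame: x ahead of the robot, y to its left, z up, the work surface at z = 0. Lengths are in mm, angles in rad, forces in N, time in s.
With the tool pointing down it reaches from about 400 to 875 mm from the base axis. Payload 4.4 kg.
Tool frame: the origin (TCP) lies at the very end of the fingers, on their centre line; the grasp point (between the pads) lies 19 mm behind it; z points along the fingers, y is the direction in which the jaws open and shut (so a half turn about z gives the same grasp; the last joint's range is limited). The gripper opens to 85 mm and grips with 20 to 120 N. Pads are 22 mm wide; open, the fingers measure 114 mm over their backs; the gripper's body (76 mm by 85 mm) begins 54 mm behind the grasp point. The pads swing forward as they close: fully open they stand 13 mm farther back than shut.
Start: joints at [1.269, 0.628, 0.038, 1.517, -0.027, 0.996, -0.02], TCP at [151.882, -632.021, 209.713] pointing down, gripper open.
Joint ranges: [-3.06, 3.06], [-0.37, 2.12], [-1.25, 1.32], [0.18, 2.47], [-1.1, 4.24], [0.23, 1.98], [-2.94, 2.94]. Speed limits (rad/s): [2.57, 2.57, 3.14, 3.14, 3.14, 3.14, 3.14].

## Interface

Orientations are given as [roll, pitch, yaw] about the fixed x, y, z axes, in that order (R = Rz(yaw) Ry(pitch) Rx(roll)).
In Python, from cell import manip, cams gives the robot as it stands.
- The arm moves only by the tool step_arm, never from a script. Its argument "motion" is a list of rows, each a list of 5 numbers: the gripper's target within -1 to 1 (fully open at 1, half-way at 0, shut at -1), then the shift along the world's x, y, z in m, then the turn about the world's z in degrees. In form: [[claw, dx, dy, dz, twist], ...]. A call has 1 to 8 rows; each row shifts and turns the commanded pose from where the row before left it; what a row does not reach is not made up. A row lasts 1/12 s, in which the tool goes at most 41.7 mm and 7.16 degrees, less where a joint would pass 70% of its speed; a pose out of reach is approached as far as the arm can. A call is refused whole if a number of a shift passes 0.0417 or a number of a turn 7.16, either way. A call with a gripper value outside its range is refused whole. The fingers move at their own pace and stop on an object; the grip force is fixed at half the most. Time passes only in rows, so rows that do not move let the fingers close. It gives the time, the measured TCP pose, the force and the opening at its end, in the units of the state.
- manip.state(): the state, without advancing time (a new reading comes with each control period).
- cams.snapshot(name): name is "side" or "top" or "wrist"; returns the picture (384x512x3 uint8, red, green, blue); there is no depth.
- cams.calibration(name): a dict with "mtx" (3x3 intrinsics, pixels), "rvec" (rotation vector, rad) and "tvec" (3), from world to camera coordinates, as OpenCV has them. Camera axes: x right, y down, z forward; pixel columns grow to the right and rows downward; lengths in mm; the calibration is good to about 2 mm. A picture is of the moment at which its call begins: read the wrist's pose just before it. calibration takes no time and is no camera call; for the wrist camera it gives the pose at the moment of the call.
- manip.job_done(): hands the job in, once; it reports no verdict.
The state is a dict: "time": time; "q": joint angles; "joint_vel": joint speeds; "joint_torque": joint torques, N m; "tool_pos": TCP position; "eef_rot": TCP orientation; "force": force on the tool from outside, world axes, zero at the start; "moment": the same for the moment, N m; "finger_gap": opening from 0.0 (shut) to 1.0 (fully open).
Only numpy, scipy, OpenCV 4.12 (cv2) and the standard library are available. Lean on these libraries where they do the work, as an engineer would, in place of code of your own. Each camera call takes 0.05 s, during which the arm holds its last target.

## Working session

There is one attempt and no reset: what is moved stays moved. The work goes in short steps, Python scripts to look and compute and a tool call to move; the robot and the scene stay as the last step left them, time stands still between calls to the robot, and variables do not carry over. Pictures are saved under pics/ and viewed, and the job is handed in when it is done.

Besides the shell and the picture viewer there is one more tool, called after "Request:" by a JSON object that holds its "op" and its "data", one argument or row to a line. step_arm: Moves the arm, as the interface text tells. Its arguments: {"type":"object","properties":{"motion":{"type":"array","items":{"type":"array","items":{"type":"number"}}}},"required":["motion"]}

```bash
ls; mkdir -p pics
cat > h.py <<'E'
import numpy as np, cv2
from cell import manip, cams
def snap(n,f):
    im=cams.snapshot(n); cv2.imwrite('pics/'+f,im[:,:,::-1]); return im
def crop(src,f,x0,y0,x1,y1,s):
    im=cv2.imread('pics/'+src)[y0:y1,x0:x1]
    cv2.imwrite('pics/'+f,cv2.resize(im,None,fx=s,fy=s,interpolation=cv2.INTER_CUBIC))
def ray(n,u,v,z,cal=None):
    c=cal or cams.calibration(n); K=np.array(c['mtx'],float);R=cv2.Rodrigues(np.array(c['rvec'],float))[0];t=np.array(c['tvec'],float).ravel()
    d=R.T@np.linalg.inv(K)@np.array([u,v,1.]);o=-R.T@t
    return o+d*(z-o[2])/d[2]
def proj(n,P,cal=None):
    c=cal or cams.calibration(n)
    return cv2.projectPoints(np.array(P,float).reshape(-1,1,3),np.array(c['rvec'],float),np.array(c['tvec'],float),np.array(c['mtx'],float),None)[0].reshape(-1,2)
E
python3 - <<'E'
from h import *
s=manip.state()
for k in('time','tool_pos','eef_rot','force','finger_gap'):print(k,s[k])
for n in('top','side','wrist'):
    snap(n,n+'0.png')
    c=cams.calibration(n);R=cv2.Rodrigues(np.array(c['rvec']))[0];print(n,(-R.T@np.array(c['tvec']).ravel()).round(),c['mtx'][0])
E
```

```text
pics
time 0.0
tool_pos [ 151.7125274  -631.32744687  208.75485497]
eef_rot [-3.13960520e+00  2.55048746e-06  2.35750866e-01]
force [ 0.36654414 -0.07906364  0.65877609]
finger_gap 1.0025325589050578
top [ 493.  -66. 1436.] [486.99948542   0.         258.23556696]
side [135. 982. 712.] [375.40341864   0.         252.83625567]
wrist [ 231. -613.  374.] [308.88132221   0.         258.26230282]
```

View pics/top0.png

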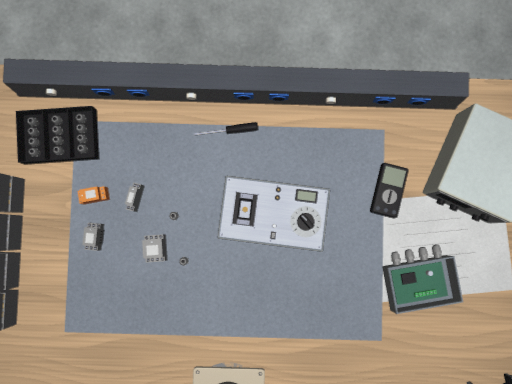

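View pics/side0.png

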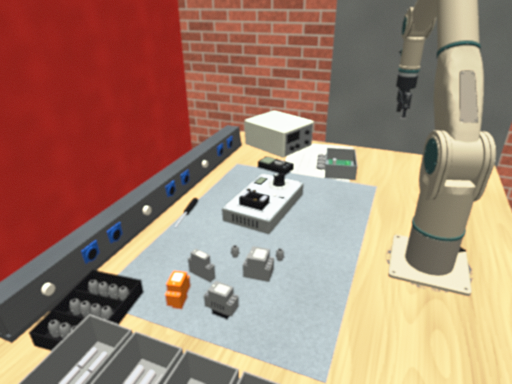

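View pics/wrist0.png

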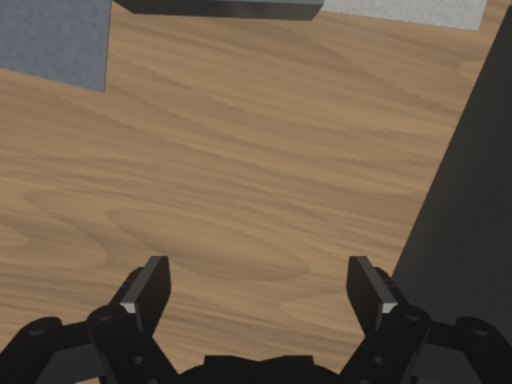

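The top view has world x up and y to the left. The test set is at (273,213). The candidate modules are at (92,237), (133,197) and (153,248), and the orange look-alike is at (93,195). I'll enlarge these areas next.

Run:
```python
from h import *
crop('top0.png','c1.png',65,170,195,275,6)
crop('top0.png','c2.png',210,165,340,260,6)
crop('side0.png','c3.png',150,140,320,330,3)
```

```text
(no output)
```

View pics/c1.png

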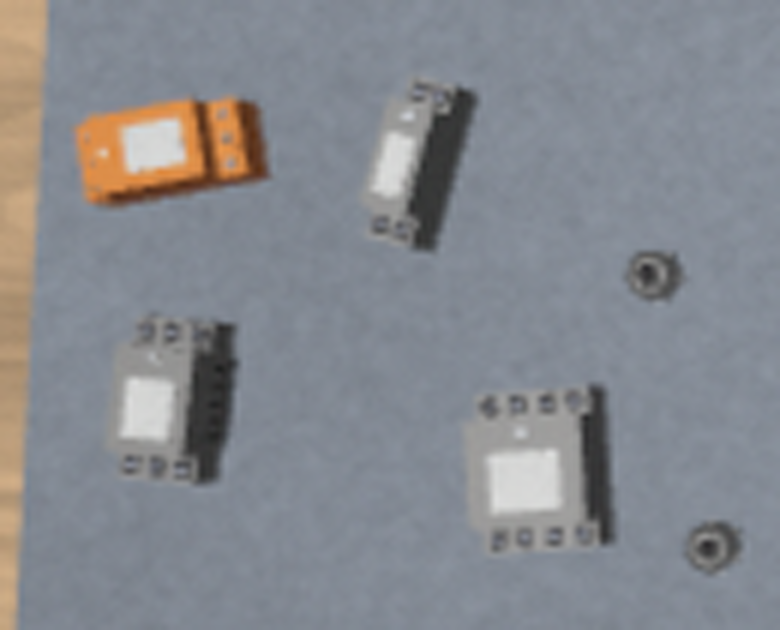

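View pics/c2.png

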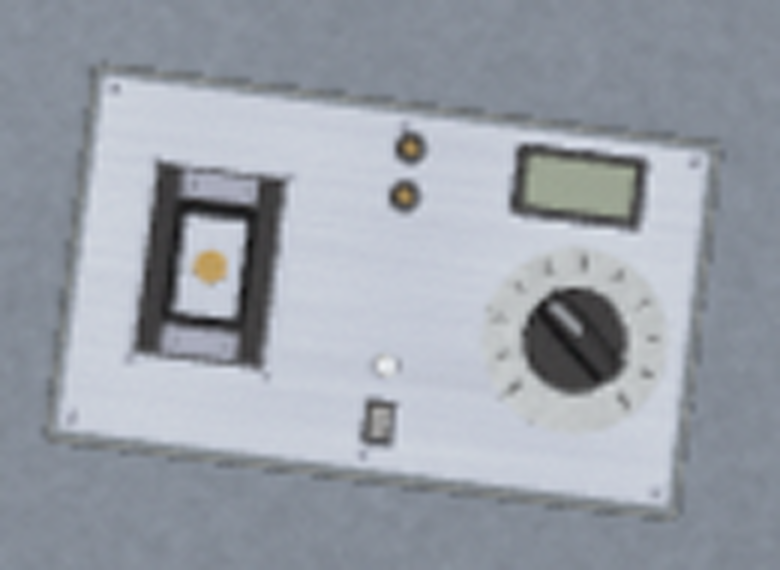

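View pics/c3.png

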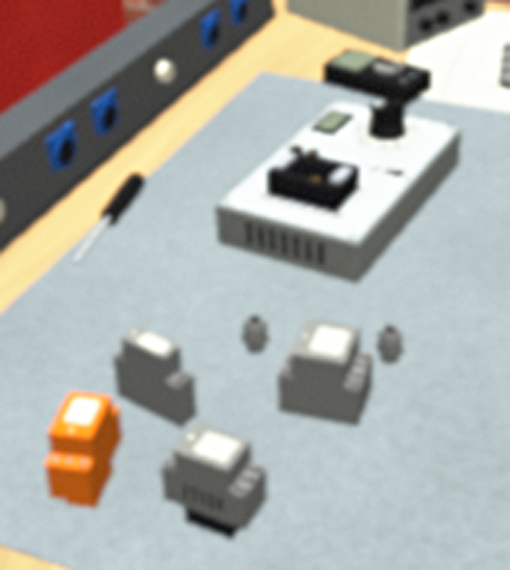

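The module on the narrower foot is the grey one at (92,237); its black foot shows in the side view. The knob's white line points up-left at about (304,219). Next I'll compute poses.

Run:
```python
from h import *
P=lambda u,v,z,ox=210,oy=165:ray('top',ox+u/6-.4,oy+v/6-.4,z)
c=[P(97,70,60),P(715,145,60),P(675,513,60),P(50,432,60)]
for a in c:print(a.round(1))
print('sides',[np.linalg.norm(c[i]-c[(i+1)%4]).round(1) for i in range(4)],'ctr',np.mean(c,0).round(1))
d1=(c[0]+c[1]-c[2]-c[3]);print('yaw x',np.degrees(np.arctan2(d1[1],d1[0])));d2=c[0]+c[3]-c[1]-c[2];print('yaw',np.degrees(np.arctan2(-d2[0],d2[1])))
print('skirt ctr',P(575,340,68));
a,b=P(550,300,102),P(605,375,102);print('bar',a,b,np.degrees(np.arctan2(*(a-b)[1::-1])))
print('plunger',P(211,266,79))
n=[P(160,162,94),P(288,178,94),P(262,366,94),P(137,350,94)];print('nest',np.mean(n,0),[np.linalg.norm(n[i]-n[(i+1)%4]).round(1) for i in range(4)])
d=n[0]+n[1]-n[2]-n[3];print(np.degrees(np.arctan2(d[1],d[0])))
Q=lambda u,v,z:P(u,v,z,65,170)
print('module label',Q(147,408,84))
```

```text
[648.1  21.   60. ]
[ 621.1 -272.2   60. ]
[ 447.2 -256.9   60. ]
[476.7  37.4  60. ]
sides [np.float64(294.4), np.float64(174.5), np.float64(295.8), np.float64(172.1)] ctr [ 548.3 -117.6   60. ]
yaw x -5.254952402169117
yaw -5.490525153986773
skirt ctr [ 526.80246672 -207.23115134   68.        ]
bar [ 543.89067583 -191.88804406  102.        ] [ 510.40639864 -217.7837232   102.        ] 37.717230663408515
plunger [555.99048834 -36.13564867  79.        ]
nest [556.30988994 -36.79463351  94.        ] [np.float64(59.4), np.float64(87.3), np.float64(57.8), np.float64(87.1)]
-5.672242264314463
module label [464.02913317 391.01049435  84.        ]
```

Request:
{"op": "step_arm", "data": {
  "motion": [
    [1,0.027,0.03,0,2],
    [1,0.027,0.03,0,2],
    [1,0.027,0.03,0,2],
    [1,0.027,0.03,0,2],
    [1,0.027,0.03,0,2],
    [1,0.027,0.03,0,2],
    [1,0.027,0.03,0,2],
    [1,0.027,0.03,0,2]
  ]
}}

```text
time: 0.82
tool_pos: [368.7, -390.3, 209.6]
eef_rot: [-3.141, 0.0, 0.517]
force: [0.7, -1.1, -0.7]
finger_gap: 0.999
```

Request:
{"op": "step_arm", "data": {
  "motion": [
    [1,0.027,0.03,0,2],
    [1,0.027,0.03,0,2],
    [1,0.027,0.03,0,2],
    [1,0.027,0.03,0,2],
    [1,0.027,0.03,0,2],
    [1,0.027,0.03,0,2],
    [0,0,0,0,0]
  ]
}}

```text
time: 1.4
tool_pos: [536.4, -202.2, 209.7]
eef_rot: [-3.141, -0.008, 0.738]
force: [1.3, 0.8, -1.0]
finger_gap: 0.884
```

Run:
```python
from h import *
import pickle
s=manip.state()
for k in('time','tool_pos','eef_rot','force','finger_gap','q'):print(k,s[k])
pickle.dump(cams.calibration('wrist'),open('w1.pkl','wb'))
snap('wrist','w1.png')
```

```text
time 1.4
tool_pos [ 536.37974272 -202.16150996  209.74433437]
eef_rot [-3.14078126 -0.00791966  0.73824149]
force [ 1.29254953  0.75965304 -0.97347654]
finger_gap 0.8835496637951183
q [ 0.40253311  0.51728531 -0.13101514  1.73751144  0.07405731  0.88842036
 -0.59059824]
```

View pics/w1.png

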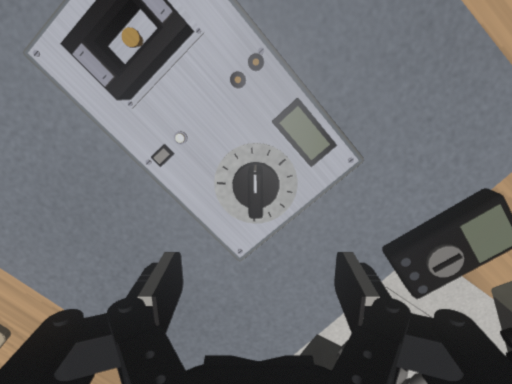

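The knob's skirt centre is at about (256,187) and its bar runs from (254,168) to (256,218). The white line is on the upper end.

Run:
```python
from h import *
import pickle
crop('w1.png','w1c.png',200,130,320,240,6)
crop('w1.png','w1d.png',20,0,220,120,4)
c=pickle.load(open('w1.pkl','rb'))
print(ray('wrist',256,186,68,c), manip.state()['tool_pos'],manip.state()['eef_rot'])
```

```text
[ 527.81694552 -206.7959094    68.        ] [ 533.18036339 -206.39850169  209.47190043] [-3.14067124 -0.00343317  0.73369372]
```

View pics/w1c.png

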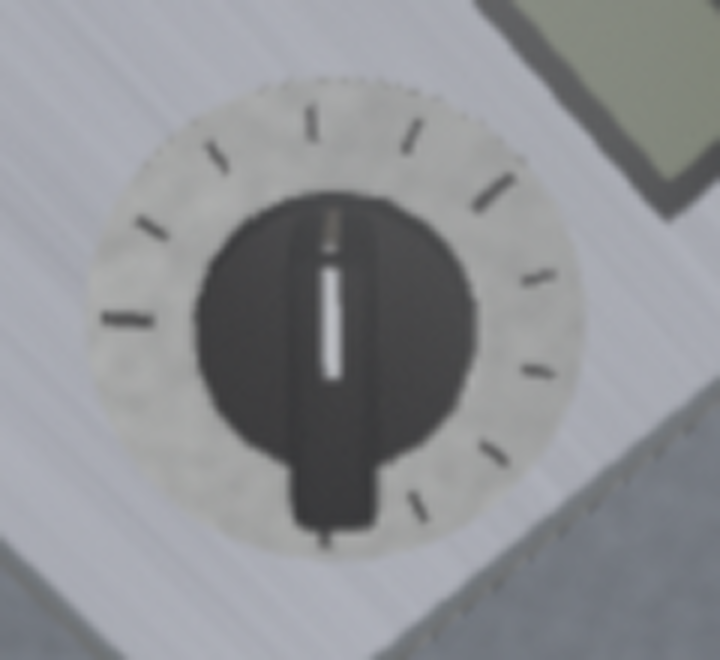

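View pics/w1d.png

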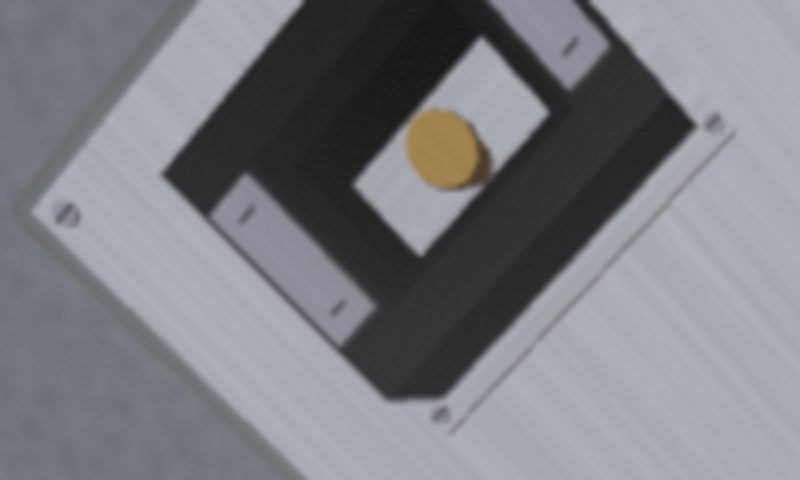

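Request:
{"op": "step_arm", "data": {
  "motion": [
    [0,0,0,-0.03,0],
    [0,0,0,-0.03,0],
    [0,0,0,0,0],
    [0,0,0,0,0]
  ]
}}

```text
time: 1.78
tool_pos: [528.1, -212.5, 148.7]
eef_rot: [-3.138, 0.002, 0.723]
force: [-0.3, 0.2, 0.1]
finger_gap: 0.498
```

Request:
{"op": "step_arm", "data": {
  "motion": [
    [0,0,0.005,-0.015,0.5],
    [0,0,0,-0.02,0],
    [0,0,0,-0.02,0],
    [0,0,0,-0.016,0],
    [0,0,0,0,0],
    [0,0,0,0,0]
  ]
}}

```text
time: 2.28
tool_pos: [530.3, -207.7, 79.8]
eef_rot: [3.141, -0.0, 0.732]
force: [-1.1, -0.3, 1.6]
finger_gap: 0.503
```

Request:
{"op": "step_arm", "data": {
  "motion": [
    [-1,-0.002,0,-0.003,0],
    [-1,0,0,0,0],
    [-1,0,0,0,0],
    [-1,0,0,0,0],
    [-1,0,0,0,0]
  ]
}}

```text
time: 2.7
tool_pos: [527.3, -206.5, 77.2]
eef_rot: [-3.141, 0.0, 0.733]
force: [-3.5, 2.6, 7.7]
finger_gap: 0.131
```

Run:
```python
from h import *
snap('wrist','w2.png');s=manip.state();print(s['tool_pos'],s['force'],s['moment'],s['finger_gap'],s['eef_rot'])
```

```text
[ 527.29972453 -206.43736987   77.2063767 ] [-3.47958784  2.11869759  5.75406156] [0.4492252  0.72684492 0.00545856] 0.13289666224873345 [-3.14076380e+00  1.77860150e-04  7.33352766e-01]
```

View pics/w2.png

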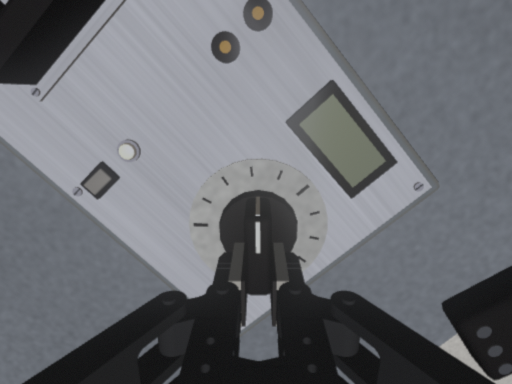

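The bar is gripped, with the white line at (257,235) between the pads. Now I turn anticlockwise.

Request:
{"op": "step_arm", "data": {
  "motion": [
    [-1,0,0,0,6],
    [-1,0,0,0,6],
    [-1,0,0,0,6],
    [-1,0,0,0,6],
    [-1,0,0,0,6],
    [-1,0,0,0,6],
    [-1,0,0,0,0]
  ]
}}

```text
time: 3.33
tool_pos: [527.9, -206.7, 77.2]
eef_rot: [3.141, -0.0, 1.366]
force: [-1.7, 1.6, 4.7]
finger_gap: 0.132
```

Request:
{"op": "step_arm", "data": {
  "motion": [
    [-1,0,0,0,6],
    [-1,0,0,0,6],
    [-1,0,0,0,6],
    [-1,0,0,0,6],
    [-1,0,0,0,6],
    [-1,0,0,0,6],
    [-1,0,0,0,6],
    [-1,0,0,0,0]
  ]
}}

```text
time: 4.0
tool_pos: [528.7, -206.6, 77.3]
eef_rot: [3.14, 0.001, 2.099]
force: [-1.0, 2.2, 4.7]
finger_gap: 0.128
```

Run:
```python
from h import *
s=manip.state();print(s['tool_pos'],s['force'],s['moment'],s['finger_gap'],np.degrees(s['eef_rot']))
```

```text
[ 528.67713233 -206.61067113   77.2501413 ] [-1.01973245  2.2307116   4.65020779] [0.50750767 0.20694875 0.09028183] 0.12811715027093618 [1.79898440e+02 4.99622155e-02 1.20235373e+02]
```

Now at 120.2° world, and the stop should be at about 129.5°. I'll go further in small turns and watch the moment.

Request:
{"op": "step_arm", "data": {
  "motion": [
    [-1,0,0,0,4],
    [-1,0,0,0,4],
    [-1,0,0,0,1],
    [-1,0,0,0,0]
  ]
}}

```text
time: 4.33
tool_pos: [528.8, -206.5, 77.2]
eef_rot: [3.14, 0.001, 2.252]
force: [-0.9, 2.0, 5.7]
finger_gap: 0.13
```

Run:
```python
from h import *
s=manip.state();print(s['tool_pos'],s['force'],s['moment'],s['finger_gap'],np.degrees(s['eef_rot']))
```

```text
[ 528.81680573 -206.5362358    77.24118737] [-0.93471945  2.01142958  5.69339617] [ 0.54867816  0.20994868 -0.04946128] 0.12964979108274804 [1.79905692e+02 7.67344793e-02 1.29016856e+02]
```

Request:
{"op": "step_arm", "data": {
  "motion": [
    [-1,0,0,0,2],
    [-1,0,0,0,2],
    [-1,0,0,0,0],
    [-1,0,0,0,0]
  ]
}}

```text
time: 4.67
tool_pos: [528.8, -206.5, 77.2]
eef_rot: [3.14, 0.001, 2.318]
force: [-0.3, 4.1, 5.1]
finger_gap: 0.127
```

Run:
```python
from h import *
s=manip.state();print(s['tool_pos'],s['force'],s['moment'],s['finger_gap'],np.degrees(s['eef_rot']))
```

```text
[ 528.76462744 -206.54695007   77.22787255] [-0.31139817  4.12822283  5.11844207] [ 0.62530266  0.20744501 -0.69925521] 0.1270830965353251 [1.79897887e+02 5.73829616e-02 1.32804114e+02]
```

The moment has jumped to -0.70 N·m, so the knob is against the end stop. I'll release, rise straight up and check.

Request:
{"op": "step_arm", "data": {
  "motion": [
    [0.1,0,0,0,0],
    [0.1,0,0,0,0],
    [0.1,0,0,0,0],
    [0.1,0,0,0,0],
    [0.5,0,0,0.035,0],
    [1,0,0,0.04,0],
    [1,0,0,0.04,0],
    [1,0,0,0,0]
  ]
}}

```text
time: 5.33
tool_pos: [532.8, -207.5, 197.9]
eef_rot: [3.135, 0.011, 2.321]
force: [1.9, 0.1, -0.2]
finger_gap: 1.001
```

Run:
```python
from h import *
s=manip.state();print(s['tool_pos'],s['force'],s['moment'],s['finger_gap'],np.degrees(s['eef_rot']))
snap('wrist','w3.png');crop('w3.png','w3c.png',180,130,330,240,5)
```

```text
[ 532.76283279 -207.48756211  197.93483416] [ 1.88251379  0.0519396  -0.17787169] [ 0.02977829 -0.08073346  0.00698377] 1.0014339804643546 [179.63618718   0.62540623 133.00646988]
```

View pics/w3c.png

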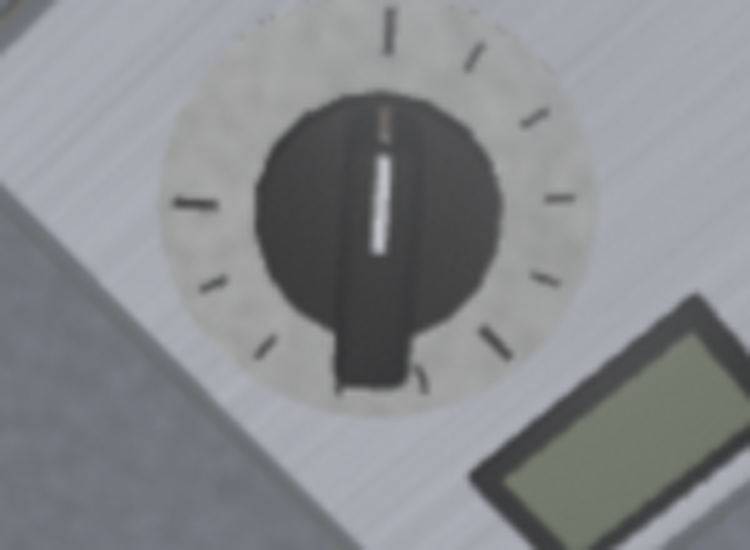

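The white line points to the first long scale line (upper line at (390,30) in the crop). The knob is at its stop. On to the module.

Request:
{"op": "step_arm", "data": {
  "motion": [
    [1,-0.0045,0.0395,0.002,2.6],
    [1,-0.0045,0.0395,0,2.6],
    [1,-0.0045,0.0395,0,2.6],
    [1,-0.0045,0.0395,0,2.6],
    [1,-0.0045,0.0395,0,2.6],
    [1,-0.0045,0.0395,0,2.6],
    [1,-0.0045,0.0395,0,2.6],
    [1,-0.0045,0.0395,0,2.6]
  ]
}}

```text
time: 6.05
tool_pos: [490.8, 110.1, 191.9]
eef_rot: [-3.14, -0.001, 2.686]
force: [1.5, 0.2, -1.2]
finger_gap: 0.999
```

Request:
{"op": "step_arm", "data": {
  "motion": [
    [1,-0.0045,0.0395,0,2.6],
    [1,-0.0045,0.0395,0,2.6],
    [1,-0.0045,0.0395,0,2.6],
    [1,-0.0045,0.0395,0,2.6],
    [1,-0.0045,0.0395,0,2.6],
    [1,-0.0045,0.0395,0,2.6],
    [1,-0.0045,0.0395,0,2.6],
    [1,0,0,0,0]
  ]
}}

```text
time: 6.72
tool_pos: [455.9, 395.3, 192.6]
eef_rot: [3.134, -0.004, 3.014]
force: [0.0, 1.4, 1.5]
finger_gap: 1.003
```

Request:
{"op": "step_arm", "data": {
  "motion": [
    [1,0,0,0,0],
    [1,0,0,0,0]
  ]
}}

```text
time: 6.88
tool_pos: [460.1, 384.3, 191.5]
eef_rot: [-3.139, -0.001, 3.002]
force: [0.4, -0.8, -0.4]
finger_gap: 1.0
```

Run:
```python
from h import *
import pickle
s=manip.state();print(s['time'],s['tool_pos'],s['force'],s['moment'],s['finger_gap'],np.degrees(s['eef_rot']),s['q'])
pickle.dump(cams.calibration('wrist'),open('w4.pkl','wb'))
snap('wrist','w4.png')
```

```text
6.8833 [460.09802536 384.33352988 191.49511928] [ 0.43558329 -0.77089043 -0.44856776] [-0.01925577 -0.04543818  0.01830958] 1.0001838056543804 [-1.79848138e+02 -4.79157449e-02  1.72011803e+02] [-0.27288768  0.68647196 -0.78930225  1.6676633   0.55398414  1.02771671
  0.18555687]
```

View pics/w4.png

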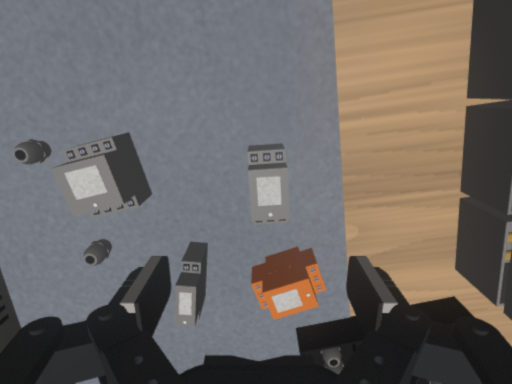

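Run:
```python
from h import *
crop('w4.png','w4c.png',230,130,310,235,7)
```

```text
(no output)
```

View pics/w4c.png

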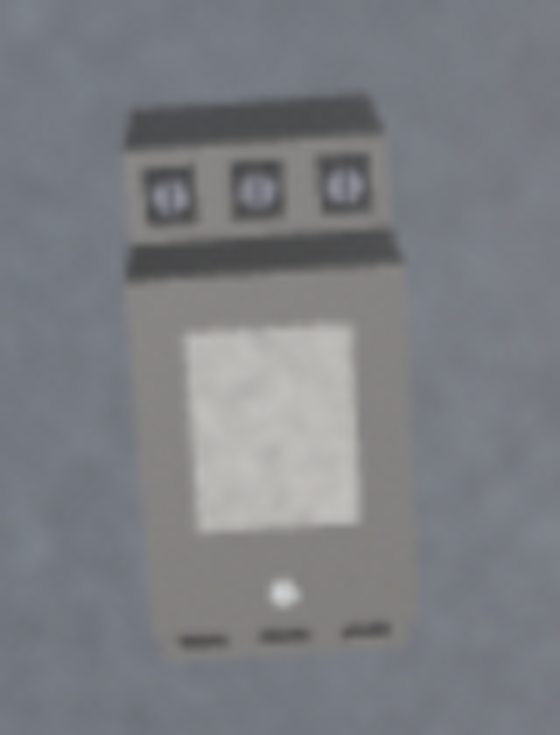

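Run:
```python
from h import *
import pickle
c=pickle.load(open('w4.pkl','rb'))
P=lambda u,v,z:ray('wrist',230+u/7-.4,130+v/7-.4,z,c)
a,b=P(126,282,84),P(405,265,84);print(a,b,np.linalg.norm(a-b));y=b-a;print('yaw',np.degrees(np.arctan2(y[1],y[0]))-90)
e,f=P(125,150,62),P(385,133,62);print(e,f,np.linalg.norm(e-f),'yaw',np.degrees(np.arctan2(*(f-e)[1::-1]))-90)
x=P(155,630,84),P(415,612,84);print(x,np.linalg.norm(x[0]-a),np.linalg.norm(x[1]-b))
for p,q in((x[0],a),(x[1],b)): d=p-q; print('yaw side',np.degrees(np.arctan2(d[1],d[0])))
for th in(-6.,-7.,-9):
  t=np.radians(th);X=np.array([np.cos(t),np.sin(t),0])
  print(th,'ctr tower',(a+b)/2+25*X,'ctr body',(e+f)/2+38*X)
```

```text
[442.98016802 375.95405349  84.        ] [445.77986401 411.94581264  84.        ] 36.10048509116479
yaw -4.447918020166227
[429.74896633 377.04103767  62.        ] [432.40574411 412.60200142  62.        ] 35.66007025950472 yaw -4.272659270428761
(array([491.66857999, 372.52262629,  84.        ]), array([493.96583573, 407.95225367,  84.        ])) 48.80918102499142 48.35117768000275
yaw side -4.0313852406311295
yaw side -4.737734321905108
-6.0 ctr tower [469.2430634  391.33672148  84.        ] ctr body [468.86918724 390.84943794  62.        ]
-7.0 ctr tower [469.19366981 390.90319948  84.        ] ctr body [468.79410898 390.19048449  62.        ]
-9 ctr tower [469.07222453 390.03907144  84.        ] ctr body [468.60951216 388.87700987  62.        ]
```

Request:
{"op": "step_arm", "data": {
  "motion": [
    [1,0.009,0.0075,-0.02,3.6],
    [1,0,0,-0.035,0],
    [1,0,0,-0.03,0],
    [1,0,0,-0.02,0],
    [1,0,0,0,0],
    [1,0,0,0,0]
  ]
}}

```text
time: 7.43
tool_pos: [469.8, 390.8, 87.1]
eef_rot: [-3.139, -0.001, 3.063]
force: [0.3, 0.4, -0.4]
finger_gap: 0.999
```

Run:
```python
from h import *
import pickle
s=manip.state();print(s['time'],s['tool_pos'],s['force'],s['finger_gap'],np.degrees(s['eef_rot']))
pickle.dump(cams.calibration('wrist'),open('w5.pkl','wb'))
snap('wrist','w5.png')
```

```text
7.4333 [469.76489959 390.81818125  87.05334445] [ 0.3357624   0.44331087 -0.36443982] 0.9987433458956301 [-1.79867499e+02 -6.90238164e-02  1.75486499e+02]
```

View pics/w5.png

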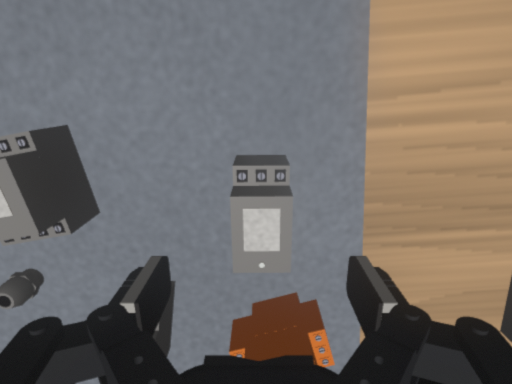

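The module is centred between the fingers (x 232–293) and square to them. Descending and gripping.

Request:
{"op": "step_arm", "data": {
  "motion": [
    [1,-0.0005,0.001,-0.022,0],
    [1,0,0,-0.022,0],
    [1,0,0,0,0],
    [-1,0,0,0,0],
    [-1,0,0,0,0],
    [-1,0,0,0,0],
    [-1,0,0,0,0],
    [-1,0,0,0,0]
  ]
}}

```text
time: 8.15
tool_pos: [469.6, 394.5, 45.5]
eef_rot: [3.14, 0.002, 3.065]
force: [-0.7, -1.0, 6.7]
finger_gap: 0.403
```

Request:
{"op": "step_arm", "data": {
  "motion": [
    [-1,0,0,0.01,0],
    [-1,0,0,0.02,0],
    [-1,0,0,0.03,0],
    [-1,0,0,0.03,0],
    [-1,0,0,0.03,0],
    [-1,0,0,0.02,0],
    [-1,0,0,0,0],
    [-1,0,0,0,0]
  ]
}}

```text
time: 8.82
tool_pos: [469.3, 394.4, 185.4]
eef_rot: [3.14, 0.002, 3.065]
force: [-0.7, -0.6, -1.3]
finger_gap: 0.405
```

Run:
```python
from h import *
s=manip.state();print(s['time'],s['tool_pos'],s['force'],s['finger_gap'],np.degrees(s['eef_rot']))
snap('wrist','w6.png');snap('side','s6.png');crop('s6.png','s6c.png',150,140,320,330,3)
```

```text
8.8167 [469.30402906 394.41177059 185.42668959] [-0.69718276 -0.5919216  -1.34346969] 0.405176852030601 [1.79897387e+02 1.20161388e-01 1.75604754e+02]
```

View pics/w6.png

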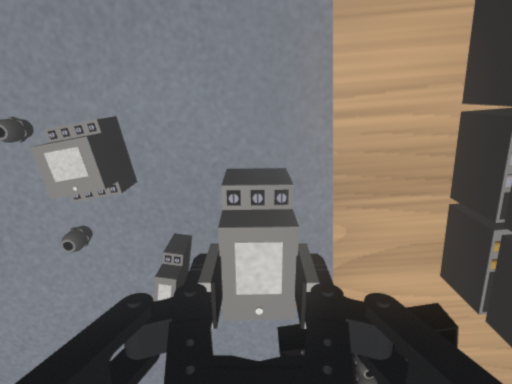

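View pics/s6c.png

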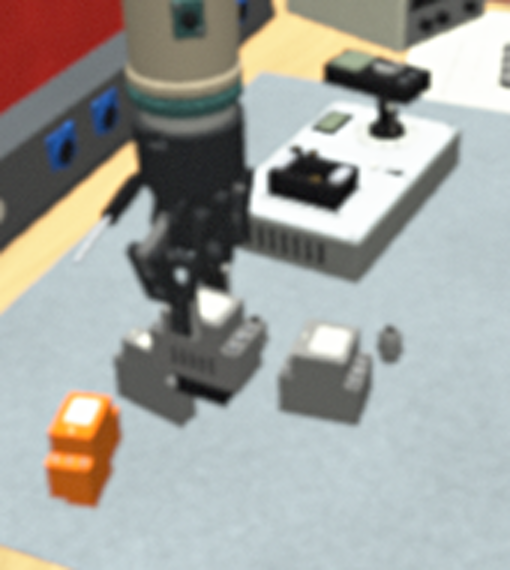

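The footed module is lifted and sits square in the grip. Slim and wide modules are untouched. I'll carry it to a spot just behind the nest, so the wrist camera sees the nest with the arm at rest.

Request:
{"op": "step_arm", "data": {
  "motion": [
    [-1,0.0067,-0.018,0.003,0],
    [-1,0.0134,-0.0359,0,0],
    [-1,0.0134,-0.0359,0,0],
    [-1,0.0134,-0.0359,0,0],
    [-1,0.0134,-0.0359,0,0],
    [-1,0.0134,-0.0359,0,0],
    [-1,0.0134,-0.0359,0,0],
    [-1,0.0134,-0.0359,0,0]
  ]
}}

```text
time: 9.58
tool_pos: [568.7, 122.3, 185.2]
eef_rot: [-3.141, -0.003, 3.065]
force: [-0.1, -0.2, -2.3]
finger_gap: 0.404
```

Request:
{"op": "step_arm", "data": {
  "motion": [
    [-1,0.0134,-0.0359,0,-1],
    [-1,0.0134,-0.0359,0,0],
    [-1,0.0134,-0.0359,0,0],
    [-1,0.0134,-0.0359,0,0],
    [-1,0.0067,-0.018,0,0],
    [-1,0,0,0,0],
    [-1,0,0,0,0],
    [-1,0,0,0,0]
  ]
}}

```text
time: 10.25
tool_pos: [628.6, -35.7, 185.6]
eef_rot: [3.14, -0.003, 3.049]
force: [-0.3, 0.3, -1.0]
finger_gap: 0.409
```

Run:
```python
from h import *
import pickle
s=manip.state();print(s['time'],s['tool_pos'],s['force'],s['finger_gap'],np.degrees(s['eef_rot']),s['joint_vel'])
pickle.dump(cams.calibration('wrist'),open('w7.pkl','wb'))
snap('wrist','w7.png')
```

```text
10.25 [628.58791634 -35.70103633 185.55520587] [-0.28226853  0.31070464 -0.96145156] 0.40879730576862083 [ 1.79929503e+02 -1.49990149e-01  1.74682940e+02] [-0.02023035 -0.01370487 -0.01674532  0.00264392  0.00131373  0.00069806
  0.0010164 ]
```

View pics/w7.png

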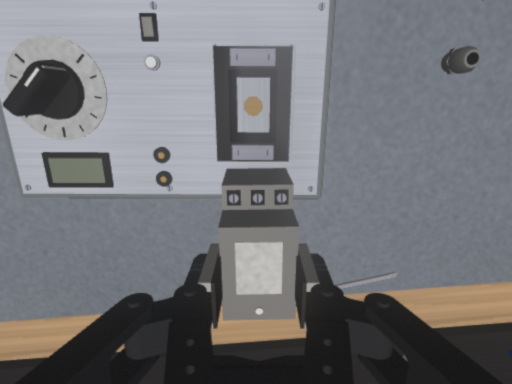

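The nest, pads and plunger (253,106) are all visible, ahead of the held module. Knob's white line is at (33,76), still on the first long line.

Run:
```python
from h import *
crop('w7.png','w7c.png',200,35,310,175,4.2)
crop('w7.png','w7e.png',205,160,310,330,4)
```

```text
(no output)
```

View pics/w7c.png

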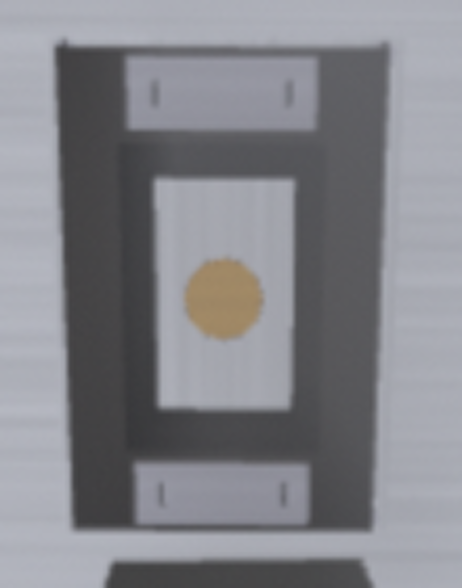

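View pics/w7e.png

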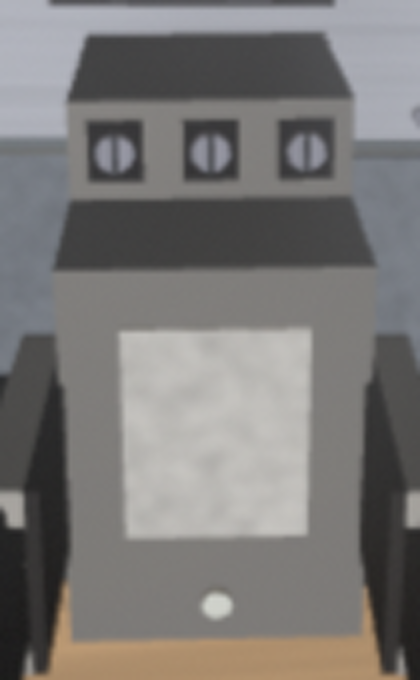

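Run:
```python
from h import *
import pickle
c=pickle.load(open('w7.pkl','rb'))
N=lambda u,v,z:ray('wrist',200+u/4.2-.4,35+v/4.2-.4,z,c)
M=lambda u,v,z:ray('wrist',205+u/4-.4,160+v/4-.4,z,c)
ang=lambda d:np.degrees(np.arctan2(d[1],d[0]))
p=[N(126,57,97),N(318,55,97),N(309,524,97),N(135,525,97)]
print('pads ctr',np.mean(p,0),[np.linalg.norm(p[i]-p[(i+1)%4]).round(1) for i in range(4)],'yaw',ang(p[3]+p[2]-p[0]-p[1]))
print('plunger',N(224,298,79))
b=[N(57,45,94),N(389,45,94),N(373,530,94),N(72,530,94)]
print('block',np.mean(b,0),[np.linalg.norm(b[i]-b[(i+1)%4]).round(1) for i in range(4)],'yaw',ang(b[3]+b[2]-b[0]-b[1]))
t=[N(155,178,60),N(295,178,60),N(291,410,60),N(158,410,60)]
print('pocket floor',np.mean(t,0),[np.linalg.norm(t[i]-t[(i+1)%4]).round(1) for i in range(4)])
z0=185.5-45.5
th=np.radians(-5.3);X=np.array([np.cos(th),np.sin(th),0])
a,b=M(54,270,z0+84),M(375,267,z0+84);print('tower edge',a,b,np.linalg.norm(b-a),ang(b-a)-90,'ctr',(a+b)/2+25*X)
a,b=M(67,101,z0+62),M(354,97,z0+62);print('body edge',a,b,np.linalg.norm(b-a),ang(b-a)-90,'ctr',(a+b)/2+38*X)
```

```text
pads ctr [556.73218895 -34.13584664  97.        ] [np.float64(34.2), np.float64(84.6), np.float64(34.6), np.float64(84.5)] yaw -5.7278945082382675
plunger [556.45463519 -34.00655874  79.        ]
block [556.51712319 -34.01902923  94.        ] [np.float64(59.7), np.float64(88.5), np.float64(60.6), np.float64(88.5)] yaw -5.780224350512703
pocket floor [556.90648494 -34.18428952  60.        ] [np.float64(29.4), np.float64(47.9), np.float64(29.4), np.float64(47.9)]
tower edge [602.36693913 -52.0468675  224.        ] [605.39861056 -16.18535448 224.        ] 35.98943105571746 -4.832198338018912 ctr [628.7758923  -36.42537568 224.        ]
body edge [589.04708279 -51.30841003 202.        ] [591.92350405 -15.37081764 202.        ] 36.05252204241141 -4.57616107328397 ctr [628.32283195 -36.84969616 202.        ]
```

Request:
{"op": "step_arm", "data": {
  "motion": [
    [-1,-0.02,0.0025,0,-0.9],
    [-1,-0.025,0,0,0],
    [-1,-0.02,0,0,0],
    [-1,-0.007,0,-0.01,0],
    [-1,0,0,-0.02,0],
    [-1,0,0,0,0],
    [-1,0,0,0,0],
    [-1,0,0,0,0]
  ]
}}

```text
time: 10.97
tool_pos: [558.2, -33.2, 157.4]
eef_rot: [3.141, 0.001, 3.033]
force: [-0.1, 0.5, -1.5]
finger_gap: 0.407
```

Run:
```python
from h import *
import pickle
s=manip.state();print(s['time'],s['tool_pos'],s['force'],s['moment'],s['finger_gap'],np.degrees(s['eef_rot']))
pickle.dump(cams.calibration('wrist'),open('w8.pkl','wb'))
snap('wrist','w8.png')
```

```text
10.9667 [558.21621746 -33.18181634 157.36842414] [-0.1373981   0.53009924 -1.49404262] [ 0.02251983 -0.00624212 -0.00481577] 0.4072854364213794 [1.79954981e+02 4.07183678e-02 1.73799263e+02]
```

View pics/w8.png

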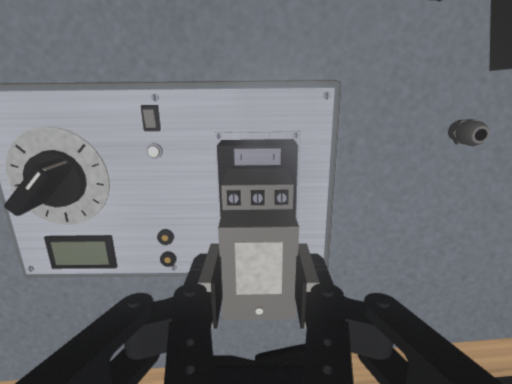

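Run:
```python
from h import *
import pickle
crop('w8.png','w8c.png',205,125,310,235,6)
c=pickle.load(open('w8.pkl','rb'))
th=np.radians(-5.75);X=np.array([np.cos(th),np.sin(th),0])
for q in((234,148.5),(281,148.5)):print(ray('wrist',*q,97,c))
```

```text
[513.33718548 -46.7996872   97.        ]
[517.10249797 -12.5638488   97.        ]
```

View pics/w8c.png

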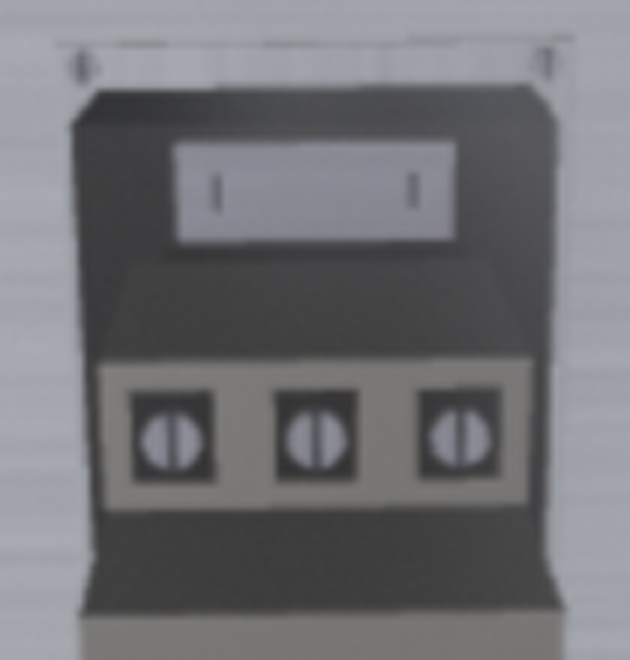

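Aligned in y; x needs -1.3 mm. Lower into the pocket, stopping above the plunger.

Request:
{"op": "step_arm", "data": {
  "motion": [
    [-1,-0.0013,0,-0.008,0],
    [-1,0,0,-0.007,0],
    [-1,0,0,-0.007,0],
    [-1,0,0,-0.007,0],
    [-1,0,0,0,0],
    [-1,0,0,0,0]
  ]
}}

```text
time: 11.52
tool_pos: [556.4, -33.4, 127.2]
eef_rot: [3.14, -0.0, 3.032]
force: [0.2, 2.8, -2.9]
finger_gap: 0.404
```

Run:
```python
from h import *
s=manip.state();print(s['time'],s['tool_pos'],s['force'],s['moment'],s['finger_gap'],np.degrees(s['eef_rot']))
```

```text
11.5167 [556.39015104 -33.39649611 127.15088468] [ 0.24660009  2.82561994 -2.87510541] [ 0.69083294 -0.17261742 -0.00506017] 0.4044073773637679 [ 1.79903267e+02 -2.53208148e-02  1.73747957e+02]
```

In the pocket with a light side contact of 2.8 N in +y. I'll nudge 0.4 mm in +y and press down slowly.

Request:
{"op": "step_arm", "data": {
  "motion": [
    [-1,0,0.0004,-0.002,0],
    [-1,0,0,-0.003,0],
    [-1,0,0,-0.003,0],
    [-1,0,0,0,0],
    [-1,0,0,0,0]
  ]
}}

```text
time: 11.93
tool_pos: [556.9, -33.4, 120.2]
eef_rot: [3.141, 0.001, 3.032]
force: [-1.1, 2.6, 4.6]
finger_gap: 0.405
```

Run:
```python
from h import *
s=manip.state();print(s['time'],s['tool_pos'],s['force'],s['moment'],s['finger_gap'],np.degrees(s['eef_rot']))
```

```text
11.9333 [556.85057177 -33.42753958 120.24140432] [-1.09472789  2.55344234  4.62702909] [0.67760148 0.24426884 0.07418634] 0.4045785612729876 [1.79961085e+02 5.85470424e-02 1.73719820e+02]
```

Request:
{"op": "step_arm", "data": {
  "motion": [
    [-1,0,0.0003,-0.001,0],
    [-1,0,0,-0.001,0],
    [-1,0,0,-0.001,0],
    [-1,0,0,0,0],
    [-1,0,0,0,0]
  ]
}}

```text
time: 12.35
tool_pos: [556.9, -33.4, 117.7]
eef_rot: [3.142, 0.001, 3.032]
force: [-1.6, 2.5, 7.8]
finger_gap: 0.398
```

Run:
```python
from h import *
s=manip.state();print(s['time'],s['tool_pos'],s['force'],s['moment'],s['finger_gap'],np.degrees(s['eef_rot']))
```

```text
12.35 [556.92833715 -33.37073403 117.6783373 ] [-1.58693186  2.47407129  7.80486746] [0.48045565 0.3833588  0.00680753] 0.3983879895183561 [1.79996619e+02 7.98232046e-02 1.73712418e+02]
```

Request:
{"op": "step_arm", "data": {
  "motion": [
    [-1,0,0.0,-0.001,0],
    [-1,0,0,0,0],
    [-1,0,0,0,0]
  ]
}}

```text
time: 12.6
tool_pos: [557.0, -33.4, 116.9]
eef_rot: [-3.142, 0.002, 3.032]
force: [-1.2, 2.1, 9.4]
finger_gap: 0.407
```

Run:
```python
from h import *
s=manip.state();print(s['time'],s['tool_pos'],s['force'],s['moment'],s['finger_gap'],np.degrees(s['eef_rot']))
```

```text
12.6 [556.97094275 -33.37405709 116.86222634] [-1.24344749  2.08318639  9.38826331] [0.46936546 0.46737339 0.02774939] 0.40720850162221284 [-1.79999018e+02  8.85662202e-02  1.73709241e+02]
```

Request:
{"op": "step_arm", "data": {
  "motion": [
    [-1,0,0.0,-0.001,0],
    [-1,0,0,0,0],
    [-1,0,0,0,0]
  ]
}}

```text
time: 12.85
tool_pos: [556.9, -33.4, 116.7]
eef_rot: [-3.141, 0.002, 3.032]
force: [-4.8, 1.4, 16.4]
finger_gap: 0.406
```

Request:
{"op": "step_arm", "data": {
  "motion": [
    [-1,0,0.0,-0.0006,0],
    [-1,0,0,0,0],
    [-1,0,0,0,0]
  ]
}}

```text
time: 13.1
tool_pos: [556.9, -33.4, 116.6]
eef_rot: [-3.141, 0.002, 3.032]
force: [-5.3, 1.2, 20.3]
finger_gap: 0.404
```

Request:
{"op": "step_arm", "data": {
  "motion": [
    [-1,0,0.0,-0.0006,0],
    [-1,0,0,0,0],
    [-1,0,0,0,0]
  ]
}}

```text
time: 13.35
tool_pos: [556.9, -33.4, 116.5]
eef_rot: [-3.14, 0.002, 3.032]
force: [-7.1, 1.2, 24.4]
finger_gap: 0.409
```

Stiffness rose sharply at z≈116.6, as expected for pad contact, and the force is 24 N. I'll check with the cameras.

Run:
```python
from h import *
import pickle
s=manip.state();print(s['time'],s['tool_pos'],s['force'],s['moment'],np.degrees(s['eef_rot']))
pickle.dump(cams.calibration('wrist'),open('w9.pkl','wb'))
snap('wrist','w9.png');snap('side','s9.png');crop('s9.png','s9c.png',200,140,320,240,6);crop('w9.png','w9c.png',200,150,320,330,4)
```

```text
13.35 [556.89564716 -33.40479861 116.53861889] [-7.14548874  1.24385286 24.36681549] [0.34789121 1.44242573 0.04649393] [-1.79917298e+02  1.31038484e-01  1.73701433e+02]
```

View pics/w9.png

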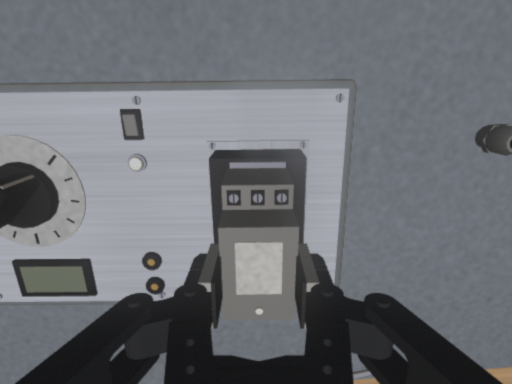

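View pics/w9c.png

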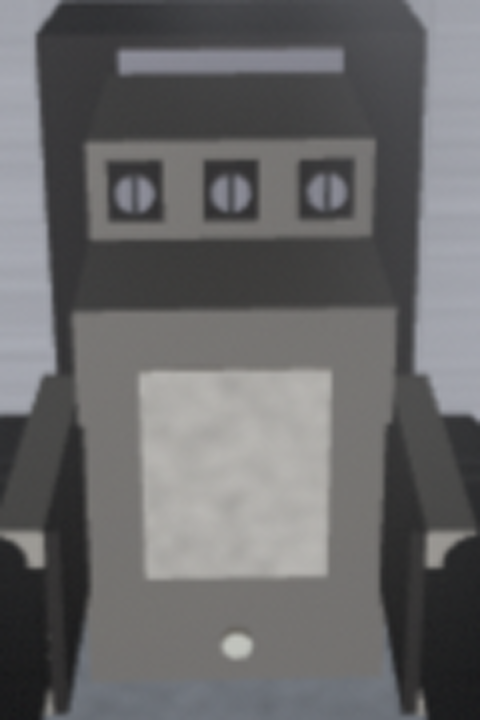

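View pics/s9c.png

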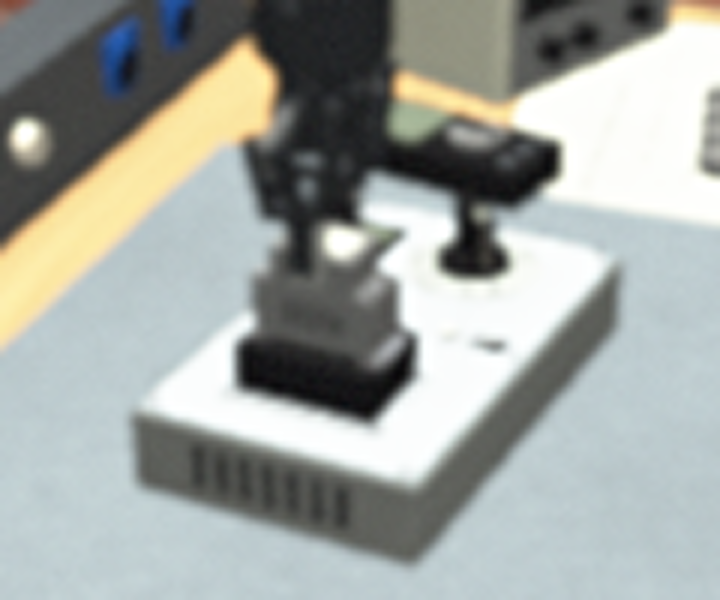

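Module looks seated: shoulders are flush on the block in the side view, and the knob is unchanged. There's still 7 N of side load in x. I'll relieve that and press slightly more.

Request:
{"op": "step_arm", "data": {
  "motion": [
    [-1,-0.0006,-0.0001,-0.0004,0],
    [-1,0,0,0,0],
    [-1,0,0,0,0]
  ]
}}

```text
time: 13.7
tool_pos: [556.9, -33.4, 116.5]
eef_rot: [-3.14, 0.003, 3.032]
force: [-6.4, 0.1, 26.8]
finger_gap: 0.407
```

Run:
```python
from h import *
s=manip.state();print(s['time'],s['tool_pos'],s['force'],s['moment'],np.degrees(s['eef_rot']))
```

```text
13.7 [556.8617856  -33.40187818 116.50159314] [-6.36943835  0.13509059 26.78607103] [0.32224154 1.33548636 0.07059759] [-179.92973077    0.19956124  173.70626368]
```

Request:
{"op": "step_arm", "data": {
  "motion": [
    [-1,-0.0006,0,-0.0004,0],
    [-1,0,0,0,0],
    [-1,0,0,0,0]
  ]
}}

```text
time: 13.95
tool_pos: [556.9, -33.4, 116.5]
eef_rot: [-3.141, 0.005, 3.032]
force: [-5.1, -0.3, 28.6]
finger_gap: 0.407
```

Run:
```python
from h import *
s=manip.state();print(s['time'],s['tool_pos'],s['force'],s['moment'],np.degrees(s['eef_rot']))
```

```text
13.95 [556.89532923 -33.38116904 116.4803001 ] [-5.06820317 -0.25709121 28.61169758] [0.30452783 1.27737773 0.06891903] [-179.93940986    0.27152237  173.70411508]
```

The load is now centred: the moment is explained by Fx alone, so both pads carry it. Press is 29 N. I'll hold a little, confirm it's stable, then hand in.

Request:
{"op": "step_arm", "data": {
  "motion": [
    [-1,0,0,0,0],
    [-1,0,0,0,0],
    [-1,0,0,0,0],
    [-1,0,0,0,0],
    [-1,0,0,0,0],
    [-1,0,0,0,0]
  ]
}}

```text
time: 14.45
tool_pos: [556.9, -33.4, 116.5]
eef_rot: [-3.14, 0.005, 3.032]
force: [-5.4, -0.5, 28.8]
finger_gap: 0.407
```

Run:
```python
from h import *
s=manip.state();print(s['time'],s['tool_pos'],s['force'],s['moment'],np.degrees(s['eef_rot']))
snap('wrist','w10.png');snap('top','t10.png');crop('t10.png','t10c.png',65,120,340,275,2.8)
```

```text
14.45 [556.89266487 -33.40121688 116.49350006] [-5.42057407 -0.54706891 28.8387977 ] [0.30713901 1.33612017 0.06542571] [-179.93555447    0.27175559  173.70389989]
```

View pics/t10c.png

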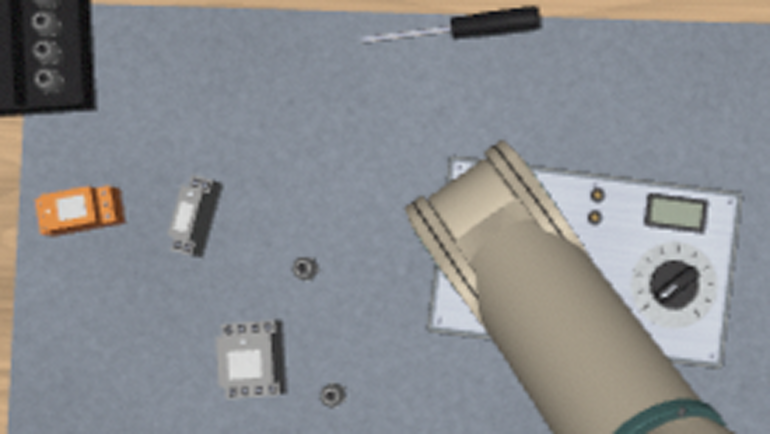

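View pics/w10.png

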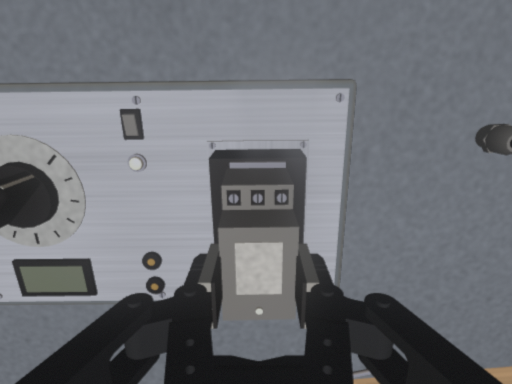

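The hold is stable. The top view shows the knob's line pointing front-left, at the first long line, and the other modules, glands and screwdriver where they were.

```bash
python3 -c "
from cell import manip
print(manip.job_done()); s=manip.state(); print(s['time'],s['tool_pos'],s['force'])"
```

```text
the job is handed in; nothing more can be done
None
the job is handed in; nothing more can be done
```

I turned the knob anticlockwise to its end stop, then gripped the grey module on the narrower foot and put it in the nest. I pressed it down onto the stop pads and handed the job in, still holding it, about 14.5 s into the 72 s allowed.

**Last checks:**
- **Knob:** the turning moment jumped to 0.7 N·m at the stop. In the later wrist and top views the white line still pointed to the first long scale line.
- **Seating:** the tool stopped at z = 116.5 mm, which matches the height I calculated for the module being home. Force climbed steeply there and held at about 29 N for half a second, well over the 12 N spring.
- **Other parts:** the last top view showed the other modules, both glands and the screwdriver where they were. The multimeter and enclosure were outside that crop; the arm did not work near them after the start.

**Not perfect:** about 5 N of sideways force along x and a 0.27° tool tilt remained at the end. The measured moment suggests the load is centred over both pads, but I could not see the pad contact or the plunger directly.

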